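# Make up two abrasion-test kits and close one

## Task

Make up the two abrasion-test kits from the stock: the grey wheel and the big white weight go into the blue case, the brown wheel and the larger brass weight into the green case, each wheel lying flat in the shallow round pocket and each weight standing upright in the deep one. Then put the blue cover over the blue case, squarely, so that it sits all the way down on the flange. Leave the cream wheel and the small brass weight where they are.

Things in the scene. Friction and masses are not known exactly. Their poses are not given: they have to be found in the camera images.
- blue_case: fixed kit case: blue flange 208 x 124 mm, top at z = 6 mm, and on it a black foam insert 172 x 88 mm, top at z = 23 mm, with two round pockets, blue inside: wheel pocket 66 mm across, centre x = +43 mm, floor z = 18 mm; weight pocket 58 mm across, centre x = -45 mm, floor z = 6 mm (both y = 0). Under the seated cover things may reach z = 78 mm. Origin: centre of underside; x along the length, z up
- green_case: fixed kit case with green flange and green inside the pockets, otherwise the same as the blue one in shape, size and frame: wheel pocket at x = +43 mm, floor z = 18 mm; weight pocket at x = -45 mm, floor z = 6 mm; foam top z = 23 mm. It stays open
- cover: loose blue cover of the blue case: open-bottomed box 190 x 106 x 75 mm, walls 3 mm, 6 mm play round the insert, 0.3 kg. Origin: centre of its lower rim; x along its length, z up; either way round fits. On top a black handle bar along x, 92 long, 16 wide, 10 mm thick, middle 100 mm above the origin, 20 mm free under it, 68 mm between its posts. Seated, its origin is 6 mm above the case's
- grey_wheel: grey abrasive wheel lying flat, 52 mm diameter, 13 mm thick, small brass-coloured bush in its middle, 0.06 kg. Origin: centre of its underside, z up
- brown_wheel: red-brown abrasive wheel lying flat, 52 mm diameter, 13 mm thick, 0.06 kg. Origin: centre of its underside, z up
- cream_wheel: pale beige-grey abrasive wheel lying flat, 50 mm diameter, 13 mm thick; not needed, leave it. Origin: centre of its underside
- white_weight: big white (pale, metallic) knob weight, upright, 44 mm diameter body, 68 mm high over the knob, 0.5 kg. Origin: centre of its underside, z up. Grip across the body, which is straight up to 40 mm
- brass_weight: larger of the two brass-coloured knob weights, upright, 36 mm diameter, 53 mm high over the knob, 0.2 kg. Origin: centre of its underside, z up. The body is straight up to 25 mm; grip it just below that, as the pocket is 17 mm deep
- small_weight: small brass-coloured knob weight, 24 mm diameter, 43 mm high; not needed, leave it. Origin: centre of its underside
Things that resemble listed ones, but are neither listed nor needed, are in the scene too. What is shaped like the white_weight but red is not meant.

How it is judged:
By the outcome, as a careful person would: the job done as asked, in the order asked, and still so for the second after the job is handed in, with the robot touching nothing.
It also fails if it takes over 133 s, if anything falls off the work surface, if the arm or the gripper's body presses on something with over 40 N, if the wrist force passes 120 N, or if a joint passes its speed limit or range.

## Robot

A 7-joint arm with a two-finger parallel gripper is mounted at the origin on a cart in front of the work surface, level with it; the furniture and walls round the work are solid. World frame = base frame: x ahead of the robot, y to its left, z up, the work surface at z = 0. Lengths are in m, angles in rad, forces in N, time in s.
With the tool pointing down it reaches from about 0.35 to 0.9 m from the base axis. Payload 7.2 kg.
Tool frame: the origin (TCP) lies at the very end of the fingers, on their centre line; the grasp point (between the pads) lies behind it (hold_point_z is the z of the grasp point in the tool frame, in m); z points along the fingers, y is the line along which they close (so a half turn about z gives the same grasp; the last joint's range is limited). The gripper opens to 88 mm and grips with 3 to 60 N. Pads are 20 mm wide; open, the fingers measure 115 mm over their backs; the gripper's body (75 mm by 178 mm) begins 61 mm behind the grasp point.
Start: joints at [-1.377, 0.411, -0.013, 1.596, 0.006, 1.134, -0.082], TCP at [0.162, 0.604, 0.223] pointing down, gripper open.
Joint ranges: [-2.95, 2.95], [-0.29, 1.99], [-1.47, 1.44], [0.14, 2.54], [-1.03, 4.17], [0.13, 1.85], [-2.86, 2.86]. Speed limits (rad/s): [2.39, 2.39, 3.01, 3.01, 3.14, 3.14, 3.14].

## Interface

Orientations are given as a unit quaternion [x, y, z, w].
In Python, from rig import sense, get_image, sign_off, outline_of, hold_point_z gives the robot as it stands. The module is installed in compiled form; this text tells all that it offers.
- The arm moves only by the shell command python3 -m pendant 'ROWS' [FORCE]. ROWS is JSON, a list of rows, each an object with "claw": the opening, from 0 (shut) to 1 (fully open); "delta_pos": the shift along the world's x, y, z in units of 50 cm (1.0 is 50 cm), a list of three; "twist": the turn, a rotation vector about the world's x, y, z in units of 2 pi rad (1.0 is 2 pi rad), a list of three. In form: [{"claw": claw, "delta_pos": [dx, dy, dz], "twist": [ax, ay, az]}, ...]. A call has 1 to 12 rows; each row is the pose to reach, as a shift and turn from the pose commanded when the call began, turning the shorter way round; what a row does not reach only later rows make up. A row lasts 1/10 s, in which the tool goes at most 50 mm and 8.59 degrees, less where a joint would pass 70% of its speed; a pose out of reach is approached as far as the arm can. A call with a number of a shift or a turn outside -1 to 1 is refused whole. A call with a gripper value outside its range is refused whole. The fingers move at their own pace and stop on an object; FORCE is the grip in N (left out, the last holds). Time passes only in rows, so rows that repeat a pose let the fingers close. It gives the time, the measured TCP pose, the force, the opening and the grip force at its end, in the units of the state.
- sense(): the state, without advancing time (a new reading comes with each control period).
- get_image(name): name is "scene" or "top"; returns a dict with "image" (384x512x3 uint8, red, green, blue), "depth" (384x512 float32, m along the optical axis (not along the pixel's ray), 0 where there is no reading), "fx", "fy", "cx", "cy" (pixels), "k1" (the pictures are not rectified: a ray, as slopes to the right and down, at radius r is drawn at 1 + k1 r^2 times it, then the intrinsics apply), "origin" and "orientation" of the camera in the world. Camera axes: x right, y down, z forward; pixel columns grow to the right and rows downward; lengths in m; the calibration is good to about 2 mm. A picture is of the moment at which its call begins.
- sign_off(): hands the job in; it is judged then, once.
Trained networks look in a picture, given as the dict that the camera call returned (one of the last four; its "shot" number tells which), for a name from the list of things; names that differ only in an ending like _2 or _b are one class to them, and where a whole thing is asked for, a point or a joint stands for the part that bears it (a point fixed in the world has none). Each returns a list of dicts, best first, with "conf" (0 to 1); they miss things now and then, are a little off and sometimes report something else, mostly with a low value. They report only what shows in the picture. A call takes as long as a camera call. They do not tell look-alikes from the thing itself.
- outline_of(picture, thing): "pixels" (384x512 bool, what is visible of it) and "uv" ([column, row] in pixels, amid what is visible of it).
The state is a dict: "clock": time; "joints": joint angles; "qvel": joint speeds; "joint_torque": joint torques, N m; "position": TCP position; "tcp_rot": TCP orientation; "wrist_force": force on the tool from outside, world axes, zero at the start; "ft_torque": the same for the moment, N m; "opening": finger opening in m; "finger_force": force on a finger pad.
Only numpy, scipy, OpenCV 4.12 (cv2) and the standard library are available. Lean on these libraries where they do the work, as an engineer would, in place of code of your own. Each camera call takes 0.05 s, during which the arm holds its last target. There are 200 camera calls.

## Working session

There is one attempt and no reset: what is moved stays moved. The work goes in short steps, Python scripts to look and compute and a shell command to move; the robot and the scene stay as the last step left them, time stands still between calls to the robot, and variables do not carry over. Pictures are saved under pics/ and viewed, at most 14 in all, crops included, and the job is handed in when it is done.

```bash
mkdir -p pics; cat > h.py <<'E'
import numpy as np, cv2
from scipy.spatial.transform import Rotation as R
from rig import sense,get_image,outline_of,hold_point_z
def save(p,n): cv2.imwrite('pics/'+n,p['image'][:,:,::-1])
def cloud(p):
    K=np.array([[p['fx'],0,p['cx']],[0,p['fy'],p['cy']],[0,0,1]])
    h,w=p['depth'].shape
    u,v=np.meshgrid(np.arange(w),np.arange(h))
    uv=np.stack([u,v],-1).reshape(-1,1,2).astype(float)
    xy=cv2.undistortPoints(uv,K,np.array([p['k1'],0,0,0,0.]))[:,0]
    d=p['depth'].reshape(-1,1)
    P=np.c_[xy*d,d]
    W=R.from_quat(p['orientation']).apply(P)+p['origin']
    W[d[:,0]==0]=np.nan
    return W.reshape(h,w,3)
E
python3 - <<'E'
from h import *
for n in('scene','top'):
    p=get_image(n); save(p,n+'0.png'); print(n,p['origin'],p['orientation'],p['fx'],p['k1'],type(p['orientation']))
    np.savez(n+'0.npz',W=cloud(p),I=p['image'])
    for t in 'blue_case green_case cover grey_wheel brown_wheel cream_wheel white_weight brass_weight small_weight'.split():
        for o in outline_of(p,t):
            W=cloud(p)[o['pixels']]; zz=W[:,2]
            print(t,round(o['conf'],2),np.round(o['uv']),o['pixels'].sum(),np.round(np.nanmedian(W,0),3),np.round(np.nanpercentile(zz,95),3))
s=sense();print(s,hold_point_z)
E
```

```text
scene [-0.76033746  0.30857952  1.00520831] [-0.5541705   0.70607257 -0.35393132  0.26284825] 481.19534892404437 -0.07673227314165137 <class 'numpy.ndarray'>
blue_case 0.41 [300. 187.] 59 [ 0.497 -0.215  0.021] 0.027
green_case 0.65 [336. 175.] 1145 [ 0.525 -0.36   0.018] 0.026
green_case 0.49 [302. 189.] 80 [ 0.488 -0.215  0.021] 0.029
cover 0.75 [239. 197.] 1167 [0.425 0.025 0.072] 0.08
grey_wheel 0.52 [167. 205.] 134 [0.496 0.258 0.013] 0.018
brown_wheel 0.39 [238. 196.] 1134 [0.424 0.024 0.072] 0.08
cream_wheel 0.61 [202. 221.] 169 [0.405 0.156 0.013] 0.017
white_weight 0.84 [181. 235.] 248 [0.321 0.219 0.038] 0.061
white_weight 0.65 [137. 219.] 235 [0.41  0.352 0.036] 0.059
brass_weight 0.55 [170. 217.] 141 [0.404 0.25  0.027] 0.049
top [0.38449361 0.00443006 1.01799708] [ 0.70859377 -0.70452484  0.03033547 -0.02488728] 356.0993274767124 0.028386046302765672 <class 'numpy.ndarray'>
blue_case 0.67 [202. 207.] 237 [0.41  0.153 0.012] 0.016
blue_case 0.62 [318. 172.] 3166 [ 0.518 -0.167  0.013] 0.024
green_case 0.92 [386. 164.] 3012 [ 0.54  -0.363  0.016] 0.024
green_case 0.17 [168
[... 414 characters left out ...]
: array([-1.37720481,  0.4110639 , -0.01267779,  1.5962189 ,  0.00563295,
        1.13427535, -0.08218812]), 'qvel': array([ 0.0005303 , -0.0010474 , -0.00171921,  0.00065878, -0.00130925,
        0.00032514, -0.00010596]), 'joint_torque': array([ 4.37841727e-04, -5.87741947e+01,  6.41130991e-01, -2.91386157e+01,
       -5.36552654e-02,  1.04444555e-02,  8.83660078e-07]), 'position': array([0.16179236, 0.60370105, 0.22266838]), 'tcp_rot': array([1.30514920e-01, 9.91446345e-01, 3.39703386e-05, 2.12597612e-05]), 'wrist_force': array([ 0.42787474, -0.05365259, -0.02225518]), 'ft_torque': array([ 0.00963648, -0.01902398,  0.0041306 ]), 'finger_force': 0.0, 'opening': 0.08781019758485129} -0.0187
```

```bash
python3 - <<'E'
from h import *
a=cv2.imread('pics/top0.png')
cv2.imwrite('pics/top_c.png',cv2.resize(a[120:270,90:450],None,fx=2.2,fy=2.2,interpolation=cv2.INTER_CUBIC))
a=cv2.imread('pics/scene0.png')
cv2.imwrite('pics/sc_c.png',cv2.resize(a[130:270,90:390],None,fx=2.6,fy=2.6,interpolation=cv2.INTER_CUBIC))
E
```

```text
(no output)
```

View pics/top0.png

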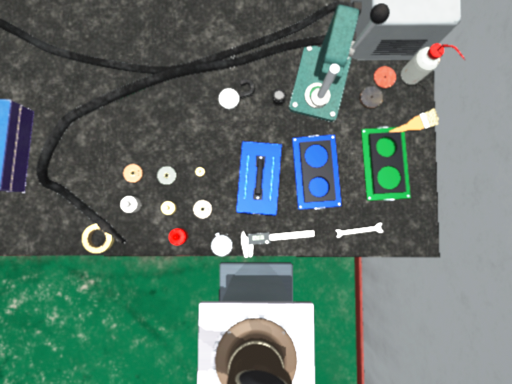

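View pics/top_c.png

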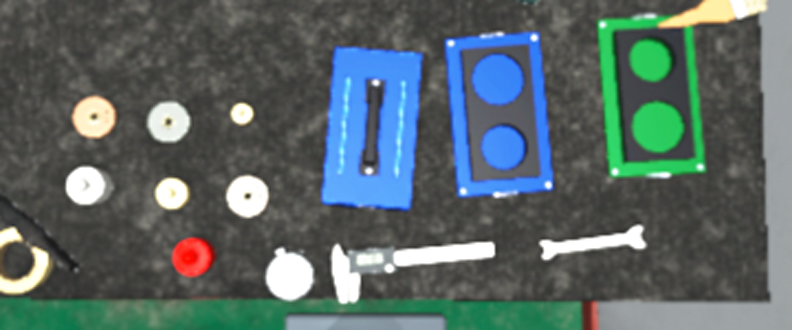

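View pics/sc_c.png

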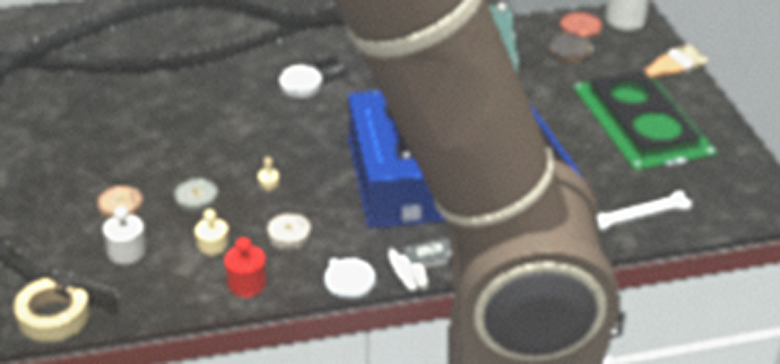

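The top view shows the stock at left: peach wheel (133,173), grey wheel (167,175), small weight (200,172), white weight (130,204), brass weight (168,208), cream wheel (202,209) and the red look-alike (177,236). To the right are the cover (260,178), blue case (317,172) and green case (386,164), both with their larger wheel pockets visible. Two more discs, red and dark, lie at (385,77) and (372,97), so I'll measure all the candidates.

```bash
python3 - <<'E'
from h import *
f=np.load('top0.npz');W=f['W'];I=f['I']
print('table z',np.nanmedian(W[130:150,200:230,2]), np.nanmedian(W[215:225,340:380,2]))
def blob(u,v,r,zlo,zhi,name):
    m=np.zeros(I.shape[:2],bool)
    m[v-r:v+r+1,u-r:u+r+1]=True
    m&=(W[...,2]>zlo)&(W[...,2]<zhi)
    n,l,st,c=cv2.connectedComponentsWithStats(m.astype(np.uint8))
    if n<2: print(name,'none');return
    k=1+np.argmax(st[1:,4]);m=l==k
    P=W[m]; (cx,cy),rr=cv2.minEnclosingCircle(P[:,:2].astype(np.float32))
    print(name,m.sum(),'mean',np.round(P.mean(0),4),'enc',round(cx,4),round(cy,4),'D',round(2*rr*1e3,1),'z',np.round(np.percentile(P[:,2],[5,50,95,100]),4),'rgb',np.median(I[m],0))
for a in [(133,173,14,.007,.03,'peach'),(167,175,14,.007,.03,'grey'),(202,209,14,.007,.03,'cream'),(385,77,14,.004,.03,'red disc'),(372,97,14,.004,.03,'dark'),(130,204,15,.03,.09,'white'),(130,204,15,.06,.09,'whiteknob'),(168,208,11,.017,.09,'brass'),(168,208,11,.04,.09,'brassknob'),(200,172,10,.01,.09,'small'),(177,236,14,.03,.09,'redw'),(229,98,14,.005,.09,'whitedisc'),(110,232,15,.005,.06,'cable')]: blob(*a)
for nm,(u,v),z in[('cover',(260,178),(.06,.09)),('blue',(317,172),(.018,.03)),('green',(386,164),(.018,.03)),('bluefl',(317,172),(.003,.03)),('greenfl',(386,164),(.003,.03))]:
    m=np.zeros(I.shape[:2],bool);m[v-45:v+46,u-28:u+29]=True
    m&=(W[...,2]>z[0])&(W[...,2]<z[1])
    n,l,st,c=cv2.connectedComponentsWithStats(m.astype(np.uint8));m=l==1+np.argmax(st[1:,4])
    P=W[m];print(nm,cv2.minAreaRect(P[:,:2].astype(np.float32)*1000),np.median(P[:,2]))
hsv=cv2.cvtColor(I,cv2.COLOR_RGB2HSV)
for nm,u0,z in[('blue',317,None),('green',386,None)]:
    for v0 in ((156,187) if nm=='blue' else (148,178)):
        m=np.zeros(I.shape[:2],np.uint8);m[v0-14:v0+15,u0-15:u0+16]=1
        m&=(hsv[...,1]>150)&(hsv[...,2]>80)
        n,l,st,c=cv2.connectedComponentsWithStats(m);k=l[v0,u0];mm=l==k
        P=W[mm];print(nm,v0,mm.sum(),np.round(np.nanmean(P,0),4),np.round(np.nanpercentile(P[:,2],[10,50]),4), np.round(cv2.minEnclosingCircle(P[~np.isnan(P[:,0]),:2].astype(np.float32))[0],4), round(2e3*cv2.minEnclosingCircle(P[~np.isnan(P[:,0]),:2].astype(np.float32))[1]))
E
```

```text
table z -0.0007480763522011991 -0.0007344033084516477
peach 250 mean [0.5115 0.3538 0.012 ] enc 0.511 0.3546 D 52.8 z [0.0088 0.0122 0.0153 0.0183] rgb [254. 241. 200.]
grey 250 mean [0.506  0.2571 0.0118] enc 0.5062 0.2571 D 51.6 z [0.0085 0.0119 0.0146 0.0158] rgb [236. 241. 235.]
cream 234 mean [0.4111 0.1541 0.0121] enc 0.4114 0.1547 D 50.0 z [0.0089 0.0121 0.0155 0.017 ] rgb [255. 255. 255.]
red disc 360 mean [ 0.7979 -0.3682  0.0089] enc 0.7994 -0.3682 D 65.5 z [0.0053 0.0091 0.0119 0.0134] rgb [245. 143. 113.]
dark 374 mean [ 0.736  -0.3269  0.0111] enc 0.7365 -0.3287 D 65.0 z [0.0074 0.0113 0.0141 0.0155] rgb [125. 121. 118.]
white 218 mean [0.4228 0.3494 0.0443] enc 0.4239 0.3528 D 46.2 z [0.0362 0.0417 0.0657 0.0681] rgb [255. 255. 255.]
whiteknob 30 mean [0.4228 0.3508 0.0647] enc 0.4226 0.351 D 15.4 z [0.0606 0.0648 0.0675 0.0681] rgb [255. 255. 255.]
brass 135 mean [0.4138 0.2463 0.0295] enc 0.414 0.248 D 36.3 z [0.0228 0.0264 0.051  0.0523] rgb [255. 255. 255.]
brassknob 21 mean [0.4142 0.247  0.0493] enc 0.4142 0.2473 D 12.8 z [0.0453 0.0493 0.0522 0.0523] rgb [255. 25
[... 718 characters left out ...]
9425
green ((545.8004150390625, -367.54248046875), (171.5594024658203, 91.65375518798828), 3.8379204273223877) 0.021661613370485278
bluefl ((519.2438354492188, -167.57061767578125), (213.45989990234375, 127.8952407836914), 3.9117863178253174) 0.01602745134747341
greenfl ((555.1857299804688, -380.44268798828125), (226.49386596679688, 154.9169158935547), 3.7284510135650635) 0.01618640691611628
blue 156 437 [ 0.5636 -0.1661  0.0173] [0.0148 0.0172] [ 0.5631 -0.1652] 68
blue 187 327 [ 0.4765 -0.175   0.0056] [0.0026 0.0051] [ 0.475  -0.1733] 59
green 148 294 [ 0.5924 -0.3677  0.0054] [0.0025 0.0051] [ 0.5911 -0.3645] 58
green 178 426 [ 0.5029 -0.3713  0.0171] [0.0145 0.017 ] [ 0.5024 -0.3703] 66
```

```bash
r='{"claw":0.8,"delta_pos":[0.688,-0.694,-0.1],"twist":[0,0,0]}'; true; python3 -m pendant '[{"claw":0.8,"delta_pos":[0.688,-0.694,-0.1],"twist":[0,0,0]},{"claw":0.8,"delta_pos":[0.688,-0.694,-0.1],"twist":[0,0,0]},{"claw":0.8,"delta_pos":[0.688,-0.694,-0.1],"twist":[0,0,0]},{"claw":0.8,"delta_pos":[0.688,-0.694,-0.1],"twist":[0,0,0]},{"claw":0.8,"delta_pos":[0.688,-0.694,-0.1],"twist":[0,0,0]},{"claw":0.8,"delta_pos":[0.688,-0.694,-0.1],"twist":[0,0,0]},{"claw":0.8,"delta_pos":[0.688,-0.694,-0.1],"twist":[0,0,0]},{"claw":0.8,"delta_pos":[0.688,-0.694,-0.1],"twist":[0,0,0]},{"claw":0.8,"delta_pos":[0.688,-0.694,-0.1],"twist":[0,0,0]},{"claw":0.8,"delta_pos":[0.688,-0.694,-0.1],"twist":[0,0,0]},{"claw":0.8,"delta_pos":[0.688,-0.694,-0.1],"twist":[0,0,0]},{"claw":0.8,"delta_pos":[0.688,-0.694,-0.1],"twist":[0,0,0]}]' 20; python3 -c "
from rig import sense;s=sense();print(s['joints'])"
```

```text
clock: 2.2
position: [0.5062, 0.2559, 0.1725]
tcp_rot: [0.132, 0.991, -0.0, -0.0]
wrist_force: [-1.0, 0.0, -0.5]
opening: 0.0705
finger_force: 0.0
[-0.68442343  0.36184904  0.16831565  1.80697006 -0.07162986  0.97896753
  0.8197679 ]
```

```bash
python3 -m pendant '[{"claw":0.8,"delta_pos":[0,0.002,-0.1],"twist":[0,0,0]},{"claw":0.8,"delta_pos":[0,0.002,-0.2],"twist":[0,0,0]},{"claw":0.8,"delta_pos":[0,0.002,-0.28],"twist":[0,0,0]},{"claw":0.8,"delta_pos":[0,0.002,-0.32],"twist":[0,0,0]},{"claw":0.8,"delta_pos":[0,0.002,-0.333],"twist":[0,0,0]},{"claw":0.8,"delta_pos":[0,0.002,-0.333],"twist":[0,0,0]},{"claw":0.5,"delta_pos":[0,0.002,-0.333],"twist":[0,0,0]},{"claw":0.5,"delta_pos":[0,0.002,-0.333],"twist":[0,0,0]},{"claw":0.5,"delta_pos":[0,0.002,-0.333],"twist":[0,0,0]},{"claw":0.5,"delta_pos":[0,0.002,-0.333],"twist":[0,0,0]},{"claw":0.5,"delta_pos":[0,0.002,-0.333],"twist":[0,0,0]},{"claw":0.5,"delta_pos":[0,0.002,-0.333],"twist":[0,0,0]}]' 25
```

```text
clock: 3.4
position: [0.5065, 0.2583, 0.0075]
tcp_rot: [0.131, 0.991, 0.001, 0.001]
wrist_force: [-1.7, 0.2, 7.2]
opening: 0.0506
finger_force: 25.0
```

```bash
python3 -m pendant '[{"claw":0.5,"delta_pos":[0,0,0.02],"twist":[0,0,0]},{"claw":0.5,"delta_pos":[0,0,0.08],"twist":[0,0,0]},{"claw":0.5,"delta_pos":[0,0,0.16],"twist":[0,0,0]},{"claw":0.5,"delta_pos":[0,0,0.25],"twist":[0,0,0]},{"claw":0.5,"delta_pos":[0,0,0.3],"twist":[0,0,0]},{"claw":0.5,"delta_pos":[0,0,0.3],"twist":[0,0,0]}]'; python3 - <<'E'
from h import *
p=get_image('scene');save(p,'s1.png');a=cv2.imread('pics/s1.png')[130:270,90:390]
cv2.imwrite('pics/s1c.png',cv2.resize(a,None,fx=2.6,fy=2.6))
E
```

```text
clock: 4.0
position: [0.5079, 0.2586, 0.161]
tcp_rot: [0.131, 0.991, 0.003, 0.003]
wrist_force: [0.4, 0.1, -0.5]
opening: 0.0505
finger_force: 25.0
```

View pics/s1c.png

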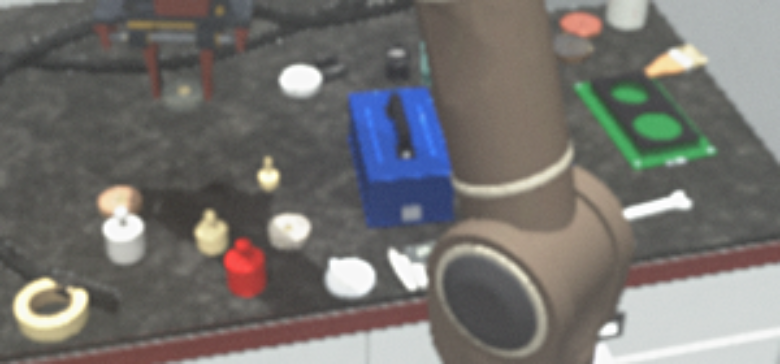

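```bash
python3 -m pendant '[{"claw":0.5,"delta_pos":[0.01,-0.06,0],"twist":[0,0,0]},{"claw":0.5,"delta_pos":[0.02,-0.15,0],"twist":[0,0,0]},{"claw":0.5,"delta_pos":[0.03,-0.24,0],"twist":[0,0,0]},{"claw":0.5,"delta_pos":[0.04,-0.33,0],"twist":[0,0,0]},{"claw":0.5,"delta_pos":[0.05,-0.42,0],"twist":[0,0,0]},{"claw":0.5,"delta_pos":[0.07,-0.51,0],"twist":[0,0,0]},{"claw":0.5,"delta_pos":[0.08,-0.6,0],"twist":[0,0,0]},{"claw":0.5,"delta_pos":[0.1,-0.69,0],"twist":[0,0,0]},{"claw":0.5,"delta_pos":[0.111,-0.78,0],"twist":[0,0,0]},{"claw":0.5,"delta_pos":[0.111,-0.849,0],"twist":[0,0,0]},{"claw":0.5,"delta_pos":[0.111,-0.849,0],"twist":[0,0,0]},{"claw":0.5,"delta_pos":[0.111,-0.849,0],"twist":[0,0,0]}]'
```

```text
clock: 5.25
position: [0.5601, -0.1673, 0.1547]
tcp_rot: [0.132, 0.991, 0.0, -0.001]
wrist_force: [-0.3, 0.5, -0.5]
opening: 0.0505
finger_force: 25.0
```

```bash
python3 -m pendant '[{"claw":0.5,"delta_pos":[0.006,0.003,-0.06],"twist":[0,0,0]},{"claw":0.5,"delta_pos":[0.006,0.003,-0.14],"twist":[0,0,0]},{"claw":0.5,"delta_pos":[0.006,0.003,-0.2],"twist":[0,0,0]},{"claw":0.5,"delta_pos":[0.006,0.003,-0.24],"twist":[0,0,0]},{"claw":0.5,"delta_pos":[0.006,0.003,-0.252],"twist":[0,0,0]},{"claw":0.5,"delta_pos":[0.006,0.003,-0.254],"twist":[0,0,0]},{"claw":0.5,"delta_pos":[0.006,0.003,-0.254],"twist":[0,0,0]}]'
```

```text
clock: 5.95
position: [0.5648, -0.1647, 0.0298]
tcp_rot: [0.13, 0.992, 0.0, 0.0]
wrist_force: [-0.0, -0.4, -0.6]
opening: 0.0504
finger_force: 25.0
```

```bash
python3 -m pendant '[{"claw":0.5,"delta_pos":[-0.002,0,-0.006],"twist":[0,0,0]},{"claw":0.5,"delta_pos":[-0.002,0,-0.006],"twist":[0,0,0]},{"claw":0.75,"delta_pos":[-0.002,0,-0.006],"twist":[0,0,0]},{"claw":0.75,"delta_pos":[-0.002,0,-0.006],"twist":[0,0,0]},{"claw":0.75,"delta_pos":[-0.002,0,-0.006],"twist":[0,0,0]},{"claw":0.75,"delta_pos":[-0.002,0,-0.006],"twist":[0,0,0]},{"claw":0.75,"delta_pos":[-0.002,0,0.03],"twist":[0,0,0]},{"claw":0.75,"delta_pos":[-0.002,0,0.12],"twist":[0,0,0]},{"claw":0.75,"delta_pos":[-0.002,0,0.21],"twist":[0,0,0]},{"claw":0.75,"delta_pos":[-0.002,0,0.26],"twist":[0,0,0]}]'; cat >> h.py <<'E'
def disc(W,x,y,r,zlo,zhi):
    m=(np.hypot(W[...,0]-x,W[...,1]-y)<r)&(W[...,2]>zlo)&(W[...,2]<zhi)
    P=W[m]; c,rr=cv2.minEnclosingCircle(P[:,:2].astype(np.float32))
    print(m.sum(),'mean',np.round(P.mean(0),4),'enc',np.round(c,4),'D',round(2e3*rr,1),'z',np.round(np.percentile(P[:,2],[5,50,95]),4))
E
```

```text
clock: 6.95
position: [0.5644, -0.1659, 0.1627]
tcp_rot: [0.131, 0.991, -0.0, 0.002]
wrist_force: [0.7, 0.6, -0.1]
opening: 0.0657
finger_force: 0.0
```

```bash
python3 -m pendant '[{"claw":0.8,"delta_pos":[-0.28,1,0.02],"twist":[0,0,0]},{"claw":0.8,"delta_pos":[-0.28,1,0.02],"twist":[0,0,0]},{"claw":0.8,"delta_pos":[-0.28,1,0.02],"twist":[0,0,0]},{"claw":0.8,"delta_pos":[-0.28,1,0.02],"twist":[0,0,0]},{"claw":0.8,"delta_pos":[-0.28,1,0.02],"twist":[0,0,0]},{"claw":0.8,"delta_pos":[-0.28,1,0.02],"twist":[0,0,0]},{"claw":0.8,"delta_pos":[-0.28,1,0.02],"twist":[0,0,0]},{"claw":0.8,"delta_pos":[-0.28,1,0.02],"twist":[0,0,0]},{"claw":0.8,"delta_pos":[-0.28,1,0.02],"twist":[0,0,0]},{"claw":0.8,"delta_pos":[-0.28,1,0.02],"twist":[0,0,0]},{"claw":0.8,"delta_pos":[-0.28,1,0.02],"twist":[0,0,0]},{"claw":0.8,"delta_pos":[-0.28,1,0.02],"twist":[0,0,0]}]'; python3 - <<'E'
from h import *
p=get_image('top');W=cloud(p)
print('grey in blue');disc(W,.5633,-.1658,.035,.026,.04)
print('white');disc(W,.4228,.350,.03,.03,.08)
E
```

```text
clock: 8.15
position: [0.4214, 0.3384, 0.169]
tcp_rot: [0.128, 0.992, 0.001, -0.0]
wrist_force: [0.5, -1.0, 0.5]
opening: 0.0704
finger_force: 0.0
grey in blue
247 mean [ 0.5628 -0.1639  0.0299] enc [ 0.5631 -0.164 ] D 51.8 z [0.0272 0.0299 0.0327]
white
2 mean [0.4143 0.3323 0.0311] enc [0.4143 0.3323] D 6.5 z [0.0301 0.0311 0.032 ]
```

```bash
python3 -m pendant '[{"claw":0.8,"delta_pos":[0.003,0.023,-0.04],"twist":[0,0,0]},{"claw":0.8,"delta_pos":[0.003,0.023,-0.12],"twist":[0,0,0]},{"claw":0.8,"delta_pos":[0.003,0.023,-0.2],"twist":[0,0,0]},{"claw":0.8,"delta_pos":[0.003,0.023,-0.26],"twist":[0,0,0]},{"claw":0.8,"delta_pos":[0.003,0.023,-0.298],"twist":[0,0,0]},{"claw":0.8,"delta_pos":[0.003,0.023,-0.298],"twist":[0,0,0]},{"claw":0.4,"delta_pos":[0.003,0.023,-0.298],"twist":[0,0,0]},{"claw":0.4,"delta_pos":[0.003,0.023,-0.298],"twist":[0,0,0]},{"claw":0.4,"delta_pos":[0.003,0.023,-0.298],"twist":[0,0,0]},{"claw":0.4,"delta_pos":[0.003,0.023,-0.298],"twist":[0,0,0]},{"claw":0.4,"delta_pos":[0.003,0.023,-0.298],"twist":[0,0,0]},{"claw":0.4,"delta_pos":[0.003,0.023,-0.298],"twist":[0,0,0]}]' 35
```

```text
clock: 9.4
position: [0.4258, 0.3477, 0.0216]
tcp_rot: [0.13, 0.991, 0.002, 0.001]
wrist_force: [1.0, 1.3, 6.9]
opening: 0.0431
finger_force: 35.0
```

Gripped 21.6 mm above its underside; lift it and carry toward the blue weight pocket (0.4755, -0.1726).

```bash
python3 -m pendant '[{"claw":0.4,"delta_pos":[0,0,0.02],"twist":[0,0,0]},{"claw":0.4,"delta_pos":[0,0,0.08],"twist":[0,0,0]},{"claw":0.4,"delta_pos":[0,0,0.16],"twist":[0,0,0]},{"claw":0.4,"delta_pos":[0,0,0.24],"twist":[0,0,0]},{"claw":0.4,"delta_pos":[0,0,0.32],"twist":[0,0,0]},{"claw":0.4,"delta_pos":[0.01,-0.06,0.34],"twist":[0,0,0]},{"claw":0.4,"delta_pos":[0.02,-0.14,0.34],"twist":[0,0,0]},{"claw":0.4,"delta_pos":[0.03,-0.22,0.34],"twist":[0,0,0]},{"claw":0.4,"delta_pos":[0.04,-0.31,0.34],"twist":[0,0,0]},{"claw":0.4,"delta_pos":[0.05,-0.4,0.34],"twist":[0,0,0]},{"claw":0.4,"delta_pos":[0.06,-0.46,0.34],"twist":[0,0,0]},{"claw":0.4,"delta_pos":[0.07,-0.5,0.34],"twist":[0,0,0]}]'
```

```text
clock: 10.6
position: [0.4585, 0.0927, 0.1901]
tcp_rot: [0.132, 0.991, -0.001, -0.001]
wrist_force: [0.1, 0.1, -4.2]
opening: 0.0425
finger_force: 35.0
```

```bash
python3 -m pendant '[{"claw":0.4,"delta_pos":[0.005,-0.08,0],"twist":[0,0,0]},{"claw":0.4,"delta_pos":[0.01,-0.17,0],"twist":[0,0,0]},{"claw":0.4,"delta_pos":[0.02,-0.26,0],"twist":[0,0,0]},{"claw":0.4,"delta_pos":[0.03,-0.35,0],"twist":[0,0,0]},{"claw":0.4,"delta_pos":[0.034,-0.43,0],"twist":[0,0,0]},{"claw":0.4,"delta_pos":[0.034,-0.5,0],"twist":[0,0,0]},{"claw":0.4,"delta_pos":[0.034,-0.531,0],"twist":[0,0,0]},{"claw":0.4,"delta_pos":[0.034,-0.531,0],"twist":[0,0,0]},{"claw":0.4,"delta_pos":[0.034,-0.531,-0.08],"twist":[0,0,0]},{"claw":0.4,"delta_pos":[0.034,-0.531,-0.16],"twist":[0,0,0]},{"claw":0.4,"delta_pos":[0.034,-0.531,-0.2],"twist":[0,0,0]},{"claw":0.4,"delta_pos":[0.034,-0.531,-0.2],"twist":[0,0,0]}]'
```

```text
clock: 11.8
position: [0.474, -0.1672, 0.0875]
tcp_rot: [0.13, 0.992, 0.001, -0.004]
wrist_force: [-0.2, -0.0, -4.2]
opening: 0.0427
finger_force: 35.0
```

```bash
python3 -m pendant '[{"claw":0.4,"delta_pos":[0.009,-0.014,0],"twist":[0,0,0]},{"claw":0.4,"delta_pos":[0.009,-0.014,-0.04],"twist":[0,0,0]},{"claw":0.4,"delta_pos":[0.009,-0.014,-0.08],"twist":[0,0,0]},{"claw":0.4,"delta_pos":[0.009,-0.014,-0.105],"twist":[0,0,0]},{"claw":0.4,"delta_pos":[0.009,-0.014,-0.116],"twist":[0,0,0]},{"claw":0.4,"delta_pos":[0.009,-0.014,-0.116],"twist":[0,0,0]},{"claw":0.4,"delta_pos":[0.009,-0.014,-0.116],"twist":[0,0,0]}]'
```

```text
clock: 12.5
position: [0.482, -0.1766, 0.033]
tcp_rot: [0.131, 0.991, -0.0, 0.001]
wrist_force: [0.2, -0.1, -4.7]
opening: 0.043
finger_force: 35.0
```

```bash
python3 -m pendant '[{"claw":0.4,"delta_pos":[-0.004,0.002,-0.004],"twist":[0,0,0]},{"claw":0.4,"delta_pos":[-0.004,0.002,-0.007],"twist":[0,0,0]},{"claw":0.4,"delta_pos":[-0.004,0.002,-0.007],"twist":[0,0,0]}]'
```

```text
clock: 12.8
position: [0.4792, -0.1752, 0.0288]
tcp_rot: [0.131, 0.991, 0.0, 0.0]
wrist_force: [0.4, -0.9, -4.2]
opening: 0.0427
finger_force: 35.0
```

```bash
python3 - <<'E'
from h import *
for i in range(4):
    get_image('top');s=sense();print(np.round(s['position'],4),np.round(s['wrist_force'],1))
E
```

```text
[ 0.4793 -0.1752  0.0288] [ 1.3 -0.5 -3.3]
[ 0.4794 -0.1753  0.0288] [ 0.7  0.1 -4.8]
[ 0.4794 -0.1753  0.0288] [-0.5 -0.3 -4.7]
[ 0.4794 -0.1753  0.0288] [ 0.7  0.6 -5.3]
```

```bash
python3 -m pendant '[{"claw":0.4,"delta_pos":[0,0,-0.002],"twist":[0,0,0]},{"claw":0.4,"delta_pos":[0,0,-0.003],"twist":[0,0,0]},{"claw":0.75,"delta_pos":[0,0,-0.003],"twist":[0,0,0]},{"claw":0.75,"delta_pos":[0,0,-0.003],"twist":[0,0,0]},{"claw":0.75,"delta_pos":[0,0,-0.003],"twist":[0,0,0]},{"claw":0.75,"delta_pos":[0,0,-0.003],"twist":[0,0,0]},{"claw":0.75,"delta_pos":[0,0,0.04],"twist":[0,0,0]},{"claw":0.75,"delta_pos":[0,0,0.13],"twist":[0,0,0]},{"claw":0.75,"delta_pos":[0,0,0.23],"twist":[0,0,0]},{"claw":0.75,"delta_pos":[0,0,0.29],"twist":[0,0,0]}]'
```

```text
clock: 14.0
position: [0.4801, -0.1759, 0.1769]
tcp_rot: [0.131, 0.991, -0.0, 0.002]
wrist_force: [0.5, -0.3, 0.2]
opening: 0.0658
finger_force: 0.0
```

```bash
python3 -m pendant '[{"claw":0.8,"delta_pos":[0.065,0.98,0.02],"twist":[0,0,0]},{"claw":0.8,"delta_pos":[0.065,0.98,0.02],"twist":[0,0,0]},{"claw":0.8,"delta_pos":[0.065,0.98,0.02],"twist":[0,0,0]},{"claw":0.8,"delta_pos":[0.065,0.98,0.02],"twist":[0,0,0]},{"claw":0.8,"delta_pos":[0.065,0.98,0.02],"twist":[0,0,0]},{"claw":0.8,"delta_pos":[0.065,0.98,0.02],"twist":[0,0,0]},{"claw":0.8,"delta_pos":[0.065,0.98,0.02],"twist":[0,0,0]},{"claw":0.8,"delta_pos":[0.065,0.98,0.02],"twist":[0,0,0]},{"claw":0.8,"delta_pos":[0.065,0.98,0.02],"twist":[0,0,0]},{"claw":0.8,"delta_pos":[0.065,0.98,0.02],"twist":[0,0,0]},{"claw":0.8,"delta_pos":[0.065,0.98,0.02],"twist":[0,0,0]},{"claw":0.8,"delta_pos":[0.065,0.98,0.02],"twist":[0,0,0]}]'; python3 - <<'E'
from h import *
p=get_image('top');W=cloud(p)
print('grey in blue');disc(W,.5633,-.1658,.035,.026,.04)
print('white in blue');disc(W,.4755,-.1726,.032,.03,.09);disc(W,.4755,-.1726,.032,.06,.09)
print('brown');disc(W,.5115,.354,.03,.007,.03)
s=sense();print(s['position'],s['joints'])
E
```

```text
clock: 15.2
position: [0.5113, 0.3153, 0.1831]
tcp_rot: [0.13, 0.992, -0.0, -0.0]
wrist_force: [-0.6, -0.7, -0.9]
opening: 0.0702
finger_force: 0.0
grey in blue
246 mean [ 0.563  -0.1643  0.0295] enc [ 0.5674 -0.1629] D 60.3 z [0.0267 0.0293 0.0321]
white in blue
215 mean [ 0.4744 -0.1713  0.0496] enc [ 0.4757 -0.1731] D 44.2 z [0.0403 0.0472 0.0716]
30 mean [ 0.4753 -0.1722  0.0702] enc [ 0.4755 -0.173 ] D 16.5 z [0.0659 0.0711 0.0734]
brown
9 mean [0.4885 0.3595 0.011 ] enc [0.4897 0.3596] D 17.9 z [0.0086 0.0108 0.0132]
[0.51177692 0.3137368  0.18325245] [-0.78883657  0.40674997  0.21127838  1.71583853 -0.0959777   1.03012225
  0.76394902]
```

```bash
python3 -m pendant '[{"claw":0.8,"delta_pos":[0.001,0.076,-0.02],"twist":[0,0,0]},{"claw":0.8,"delta_pos":[0.001,0.076,-0.1],"twist":[0,0,0]},{"claw":0.8,"delta_pos":[0.001,0.076,-0.2],"twist":[0,0,0]},{"claw":0.8,"delta_pos":[0.001,0.076,-0.28],"twist":[0,0,0]},{"claw":0.8,"delta_pos":[0.001,0.076,-0.33],"twist":[0,0,0]},{"claw":0.8,"delta_pos":[0.001,0.076,-0.353],"twist":[0,0,0]},{"claw":0.8,"delta_pos":[0.001,0.076,-0.353],"twist":[0,0,0]},{"claw":0.5,"delta_pos":[0.001,0.076,-0.353],"twist":[0,0,0]},{"claw":0.5,"delta_pos":[0.001,0.076,-0.353],"twist":[0,0,0]},{"claw":0.5,"delta_pos":[0.001,0.076,-0.353],"twist":[0,0,0]},{"claw":0.5,"delta_pos":[0.001,0.076,-0.353],"twist":[0,0,0]},{"claw":0.5,"delta_pos":[0.001,0.076,-0.353],"twist":[0,0,0]}]' 25
```

```text
clock: 16.45
position: [0.5132, 0.3532, 0.0088]
tcp_rot: [0.131, 0.991, 0.001, 0.001]
wrist_force: [-0.9, -0.9, 7.6]
opening: 0.0503
finger_force: 25.0
```

```bash
python3 -m pendant '[{"claw":0.5,"delta_pos":[0,0,0.02],"twist":[0,0,0]},{"claw":0.5,"delta_pos":[0,0,0.07],"twist":[0,0,0]},{"claw":0.5,"delta_pos":[0,0,0.14],"twist":[0,0,0]},{"claw":0.5,"delta_pos":[0,0,0.22],"twist":[0,0,0]},{"claw":0.5,"delta_pos":[0,0,0.29],"twist":[0,0,0]},{"claw":0.5,"delta_pos":[0,-0.05,0.34],"twist":[0,0,0]},{"claw":0.5,"delta_pos":[0,-0.13,0.36],"twist":[0,0,0]},{"claw":0.5,"delta_pos":[0,-0.22,0.36],"twist":[0,0,0]},{"claw":0.5,"delta_pos":[0,-0.31,0.36],"twist":[0,0,0]},{"claw":0.5,"delta_pos":[0,-0.4,0.36],"twist":[0,0,0]},{"claw":0.5,"delta_pos":[0,-0.49,0.36],"twist":[0,0,0]},{"claw":0.5,"delta_pos":[0,-0.56,0.36],"twist":[0,0,0]}]'
```

```text
clock: 17.65
position: [0.5119, 0.0698, 0.1881]
tcp_rot: [0.131, 0.991, 0.0, 0.0]
wrist_force: [0.7, -0.0, -0.8]
opening: 0.0504
finger_force: 25.0
```

```bash
python3 -m pendant '[{"claw":0.5,"delta_pos":[0,-0.08,0],"twist":[0,0,0]},{"claw":0.5,"delta_pos":[0,-0.17,0],"twist":[0,0,0]},{"claw":0.5,"delta_pos":[0,-0.26,0],"twist":[0,0,0]},{"claw":0.5,"delta_pos":[0,-0.35,0],"twist":[0,0,0]},{"claw":0.5,"delta_pos":[0,-0.44,0],"twist":[0,0,0]},{"claw":0.5,"delta_pos":[0,-0.53,0],"twist":[0,0,0]},{"claw":0.5,"delta_pos":[0,-0.62,0],"twist":[0,0,0]},{"claw":0.5,"delta_pos":[0,-0.71,0],"twist":[0,0,0]},{"claw":0.5,"delta_pos":[-0.01,-0.8,0],"twist":[0,0,0]},{"claw":0.5,"delta_pos":[-0.02,-0.86,0],"twist":[0,0,0]},{"claw":0.5,"delta_pos":[-0.02,-0.89,0],"twist":[0,0,0]},{"claw":0.5,"delta_pos":[-0.02,-0.89,0],"twist":[0,0,0]}]'
```

```text
clock: 18.85
position: [0.5017, -0.3739, 0.1875]
tcp_rot: [0.132, 0.991, -0.0, 0.0]
wrist_force: [0.8, 0.1, -1.0]
opening: 0.0504
finger_force: 25.0
```

```bash
python3 -m pendant '[{"claw":0.5,"delta_pos":[0.003,0.002,-0.06],"twist":[0,0,0]},{"claw":0.5,"delta_pos":[0.003,0.002,-0.15],"twist":[0,0,0]},{"claw":0.5,"delta_pos":[0.003,0.002,-0.23],"twist":[0,0,0]},{"claw":0.5,"delta_pos":[0.003,0.002,-0.29],"twist":[0,0,0]},{"claw":0.5,"delta_pos":[0.003,0.002,-0.312],"twist":[0,0,0]},{"claw":0.5,"delta_pos":[0.003,0.002,-0.317],"twist":[0,0,0]},{"claw":0.5,"delta_pos":[0.003,0.002,-0.317],"twist":[0,0,0]},{"claw":0.5,"delta_pos":[0.003,0.002,-0.317],"twist":[0,0,0]},{"claw":0.5,"delta_pos":[0.003,0.002,-0.317],"twist":[0,0,0]}]'
```

```text
clock: 19.75
position: [0.5047, -0.3717, 0.0303]
tcp_rot: [0.13, 0.991, -0.0, 0.001]
wrist_force: [-0.6, -0.7, -0.8]
opening: 0.0504
finger_force: 25.0
```

```bash
python3 -m pendant '[{"claw":0.5,"delta_pos":[-0.003,-0.002,-0.005],"twist":[0,0,0]},{"claw":0.5,"delta_pos":[-0.003,-0.002,-0.005],"twist":[0,0,0]},{"claw":0.75,"delta_pos":[-0.003,-0.002,-0.005],"twist":[0,0,0]},{"claw":0.75,"delta_pos":[-0.003,-0.002,-0.005],"twist":[0,0,0]},{"claw":0.75,"delta_pos":[-0.003,-0.002,-0.005],"twist":[0,0,0]},{"claw":0.75,"delta_pos":[-0.003,-0.002,-0.005],"twist":[0,0,0]},{"claw":0.75,"delta_pos":[-0.003,-0.002,0.04],"twist":[0,0,0]},{"claw":0.75,"delta_pos":[-0.003,-0.002,0.13],"twist":[0,0,0]},{"claw":0.75,"delta_pos":[-0.003,-0.002,0.23],"twist":[0,0,0]},{"claw":0.75,"delta_pos":[-0.003,-0.002,0.29],"twist":[0,0,0]}]'
```

```text
clock: 20.75
position: [0.5029, -0.3732, 0.1773]
tcp_rot: [0.131, 0.991, -0.001, 0.001]
wrist_force: [1.6, -0.2, -0.7]
opening: 0.0659
finger_force: 0.0
```

```bash
python3 -m pendant '[{"claw":0.8,"delta_pos":[-0.14,1,0.02],"twist":[0,0,0]},{"claw":0.8,"delta_pos":[-0.14,1,0.02],"twist":[0,0,0]},{"claw":0.8,"delta_pos":[-0.14,1,0.02],"twist":[0,0,0]},{"claw":0.8,"delta_pos":[-0.14,1,0.02],"twist":[0,0,0]},{"claw":0.8,"delta_pos":[-0.14,1,0.02],"twist":[0,0,0]},{"claw":0.8,"delta_pos":[-0.14,1,0.02],"twist":[0,0,0]},{"claw":0.8,"delta_pos":[-0.14,1,0.02],"twist":[0,0,0]},{"claw":0.8,"delta_pos":[-0.14,1,0.02],"twist":[0,0,0]},{"claw":0.8,"delta_pos":[-0.14,1,0.02],"twist":[0,0,0]},{"claw":0.8,"delta_pos":[-0.14,1,0.02],"twist":[0,0,0]},{"claw":0.8,"delta_pos":[-0.14,1,0.02],"twist":[0,0,0]},{"claw":0.8,"delta_pos":[-0.14,1,0.02],"twist":[0,0,0]}]'; python3 - <<'E'
from h import *
p=get_image('top');W=cloud(p)
print('brown in green');disc(W,.5029,-.3704,.035,.026,.04)
print('brass');disc(W,.4142,.247,.025,.017,.09);disc(W,.4142,.247,.025,.04,.09)
s=sense();print(s['position'])
E
```

```text
clock: 21.95
position: [0.4319, 0.1289, 0.1836]
tcp_rot: [0.129, 0.992, -0.0, -0.0]
wrist_force: [0.1, 0.2, -0.5]
opening: 0.0704
finger_force: 0.0
brown in green
253 mean [ 0.5009 -0.3703  0.0294] enc [ 0.5022 -0.3745] D 62.1 z [0.0267 0.0294 0.0321]
brassh.py:19: RuntimeWarning: Mean of empty slice.
  print(m.sum(),'mean',np.round(P.mean(0),4),'enc',np.round(c,4),'D',round(2e3*rr,1),'z',np.round(np.percentile(P[:,2],[5,50,95]),4))
  ret = um.true_divide(
Traceback (most recent call last):
  File "h.py", line 19, in disc
    print(m.sum(),'mean',np.round(P.mean(0),4),'enc',np.round(c,4),'D',round(2e3*rr,1),'z',np.round(np.percentile(P[:,2],[5,50,95]),4))
                                                                                                    ~~~~~~~~~~~~~^^^^^^^^^^^^^^^^^^
IndexError: index -1 is out of bounds for axis 0 with size 0
```

```bash
python3 -m pendant '[{"claw":0.8,"delta_pos":[-0.016,0.1,0],"twist":[0,0,0]},{"claw":0.8,"delta_pos":[-0.034,0.2,0],"twist":[0,0,0]},{"claw":0.8,"delta_pos":[-0.034,0.233,-0.06],"twist":[0,0,0]},{"claw":0.8,"delta_pos":[-0.034,0.233,-0.15],"twist":[0,0,0]},{"claw":0.8,"delta_pos":[-0.034,0.233,-0.24],"twist":[0,0,0]},{"claw":0.8,"delta_pos":[-0.034,0.233,-0.3],"twist":[0,0,0]},{"claw":0.8,"delta_pos":[-0.034,0.233,-0.334],"twist":[0,0,0]},{"claw":0.8,"delta_pos":[-0.034,0.233,-0.334],"twist":[0,0,0]},{"claw":0.8,"delta_pos":[-0.034,0.233,-0.334],"twist":[0,0,0]}]' 25
```

```text
clock: 22.9
position: [0.4162, 0.2427, 0.0169]
tcp_rot: [0.132, 0.991, -0.0, 0.0]
wrist_force: [0.9, -0.4, 0.5]
opening: 0.0698
finger_force: 0.0
```

```bash
python3 -m pendant '[{"claw":0.3,"delta_pos":[0,0.003,0.001],"twist":[0,0,0]},{"claw":0.3,"delta_pos":[0,0.003,0.001],"twist":[0,0,0]},{"claw":0.3,"delta_pos":[0,0.003,0.001],"twist":[0,0,0]},{"claw":0.3,"delta_pos":[0,0.003,0.001],"twist":[0,0,0]},{"claw":0.3,"delta_pos":[0,0.003,0.001],"twist":[0,0,0]},{"claw":0.3,"delta_pos":[0,0.003,0.001],"twist":[0,0,0]},{"claw":0.3,"delta_pos":[0,0.003,0.001],"twist":[0,0,0]},{"claw":0.3,"delta_pos":[0,0.003,0.001],"twist":[0,0,0]}]' 30
```

```text
clock: 23.7
position: [0.4156, 0.2461, 0.0175]
tcp_rot: [0.13, 0.991, 0.0, 0.0]
wrist_force: [-1.0, 1.0, 5.1]
opening: 0.0347
finger_force: 30.0
```

```bash
python3 -m pendant '[{"claw":0.3,"delta_pos":[0,0,0.02],"twist":[0,0,0]},{"claw":0.3,"delta_pos":[0,0,0.07],"twist":[0,0,0]},{"claw":0.3,"delta_pos":[0,0,0.14],"twist":[0,0,0]},{"claw":0.3,"delta_pos":[0,0,0.22],"twist":[0,0,0]},{"claw":0.3,"delta_pos":[0,0,0.29],"twist":[0,0,0]},{"claw":0.3,"delta_pos":[0.01,-0.05,0.34],"twist":[0,0,0]},{"claw":0.3,"delta_pos":[0.03,-0.13,0.36],"twist":[0,0,0]},{"claw":0.3,"delta_pos":[0.06,-0.22,0.36],"twist":[0,0,0]},{"claw":0.3,"delta_pos":[0.09,-0.31,0.36],"twist":[0,0,0]},{"claw":0.3,"delta_pos":[0.12,-0.4,0.36],"twist":[0,0,0]},{"claw":0.3,"delta_pos":[0.15,-0.48,0.36],"twist":[0,0,0]},{"claw":0.3,"delta_pos":[0.17,-0.54,0.36],"twist":[0,0,0]}]'
```

```text
clock: 24.9
position: [0.5001, -0.0275, 0.1975]
tcp_rot: [0.132, 0.991, -0.0, -0.0]
wrist_force: [0.4, 0.1, -1.6]
opening: 0.0345
finger_force: 30.0
```

```bash
python3 -m pendant '[{"claw":0.3,"delta_pos":[0.02,-0.08,0],"twist":[0,0,0]},{"claw":0.3,"delta_pos":[0.04,-0.17,0],"twist":[0,0,0]},{"claw":0.3,"delta_pos":[0.07,-0.26,0],"twist":[0,0,0]},{"claw":0.3,"delta_pos":[0.1,-0.35,0],"twist":[0,0,0]},{"claw":0.3,"delta_pos":[0.13,-0.44,0],"twist":[0,0,0]},{"claw":0.3,"delta_pos":[0.15,-0.53,0],"twist":[0,0,0]},{"claw":0.3,"delta_pos":[0.17,-0.61,0],"twist":[0,0,0]},{"claw":0.3,"delta_pos":[0.182,-0.66,0],"twist":[0,0,0]},{"claw":0.3,"delta_pos":[0.182,-0.678,0],"twist":[0,0,0]},{"claw":0.3,"delta_pos":[0.182,-0.678,-0.08],"twist":[0,0,0]},{"claw":0.3,"delta_pos":[0.182,-0.678,-0.16],"twist":[0,0,0]},{"claw":0.3,"delta_pos":[0.182,-0.678,-0.2],"twist":[0,0,0]}]'
```

```text
clock: 26.1
position: [0.5894, -0.3605, 0.0935]
tcp_rot: [0.13, 0.991, 0.002, -0.002]
wrist_force: [-0.3, 0.3, -1.6]
opening: 0.0345
finger_force: 30.0
```

```bash
python3 -m pendant '[{"claw":0.3,"delta_pos":[0,0,0],"twist":[0,0,0]},{"claw":0.3,"delta_pos":[0,0,0],"twist":[0,0,0]},{"claw":0.3,"delta_pos":[0,0,0],"twist":[0,0,0]}]'
```

```text
clock: 26.4
position: [0.5922, -0.3635, 0.0993]
tcp_rot: [0.13, 0.991, -0.0, 0.001]
wrist_force: [0.3, -0.1, -1.4]
opening: 0.0348
finger_force: 30.0
```

```bash
python3 -m pendant '[{"claw":0.3,"delta_pos":[-0.002,-0.006,-0.05],"twist":[0,0,0]},{"claw":0.3,"delta_pos":[-0.002,-0.006,-0.1],"twist":[0,0,0]},{"claw":0.3,"delta_pos":[-0.002,-0.006,-0.13],"twist":[0,0,0]},{"claw":0.3,"delta_pos":[-0.002,-0.006,-0.144],"twist":[0,0,0]},{"claw":0.3,"delta_pos":[-0.002,-0.006,-0.144],"twist":[0,0,0]},{"claw":0.3,"delta_pos":[-0.002,-0.006,-0.144],"twist":[0,0,0]}]'
```

```text
clock: 27.0
position: [0.591, -0.3668, 0.0264]
tcp_rot: [0.131, 0.991, -0.0, 0.001]
wrist_force: [-0.2, 0.3, -2.0]
opening: 0.0346
finger_force: 30.0
```

```bash
python3 -m pendant '[{"claw":0.3,"delta_pos":[0,0,-0.003],"twist":[0,0,0]},{"claw":0.3,"delta_pos":[0,0,-0.003],"twist":[0,0,0]},{"claw":0.65,"delta_pos":[0,0,-0.003],"twist":[0,0,0]},{"claw":0.65,"delta_pos":[0,0,-0.003],"twist":[0,0,0]},{"claw":0.65,"delta_pos":[0,0,-0.003],"twist":[0,0,0]},{"claw":0.65,"delta_pos":[0,0,-0.003],"twist":[0,0,0]},{"claw":0.65,"delta_pos":[0,0,0.04],"twist":[0,0,0]},{"claw":0.65,"delta_pos":[0,0,0.13],"twist":[0,0,0]},{"claw":0.65,"delta_pos":[0,0,0.23],"twist":[0,0,0]},{"claw":0.65,"delta_pos":[0,0,0.33],"twist":[0,0,0]},{"claw":0.65,"delta_pos":[0,0,0.36],"twist":[0,0,0]}]'
```

```text
clock: 28.1
position: [0.5921, -0.3681, 0.2117]
tcp_rot: [0.131, 0.991, -0.002, 0.004]
wrist_force: [-0.1, -0.3, 0.7]
opening: 0.057
finger_force: 0.0
```

```bash
python3 -m pendant '[{"claw":0.5,"delta_pos":[-0.2,1,0],"twist":[0,0,0]},{"claw":0.5,"delta_pos":[-0.2,1,0],"twist":[0,0,0]},{"claw":0.5,"delta_pos":[-0.2,1,0],"twist":[0,0,0]},{"claw":0.5,"delta_pos":[-0.2,1,0],"twist":[0,0,0]},{"claw":0.5,"delta_pos":[-0.2,1,0],"twist":[0,0,0]},{"claw":0.5,"delta_pos":[-0.2,1,0],"twist":[0,0,0]},{"claw":0.5,"delta_pos":[-0.2,1,0],"twist":[0,0,0]},{"claw":0.5,"delta_pos":[-0.2,1,0],"twist":[0,0,0]},{"claw":0.5,"delta_pos":[-0.2,1,0],"twist":[0,0,0]},{"claw":0.5,"delta_pos":[-0.2,1,0],"twist":[0,0,0]},{"claw":0.5,"delta_pos":[-0.2,1,0],"twist":[0,0,0]},{"claw":0.5,"delta_pos":[-0.2,1,0],"twist":[0,0,0]}]'; python3 - <<'E'
from h import *
p=get_image('top');W=cloud(p)
disc(W,.5029,-.3704,.035,.026,.04)
disc(W,.5911,-.3645,.029,.026,.09);disc(W,.5911,-.3645,.029,.045,.09)
m=(abs(W[...,0]-.494)<.13)&(abs(W[...,1]+.004)<.08)
for a,b in((.06,.085),(.088,.12)):
    P=W[m&(W[...,2]>a)&(W[...,2]<b)];print(cv2.minAreaRect(P[:,:2].astype(np.float32)*1000),np.median(P,0),P.mean(0))
c=P[:,:2].mean(0);u,s,v=np.linalg.svd(P[:,:2]-c);print('bar',c,np.degrees(np.arctan2(v[0,1],v[0,0])))
s=sense();print(s['position'])
cv2.imwrite('pics/t2.png',cv2.resize(p['image'][110:230,90:450,::-1],None,fx=2.2,fy=2.2,interpolation=cv2.INTER_CUBIC))
E
```

```text
clock: 29.3
position: [0.4895, 0.1357, 0.2048]
tcp_rot: [0.128, 0.992, 0.0, -0.0]
wrist_force: [0.5, -1.1, 0.1]
opening: 0.0443
finger_force: 0.0
255 mean [ 0.501  -0.3696  0.0296] enc [ 0.5051 -0.3694] D 58.6 z [0.0268 0.0296 0.0324]
136 mean [ 0.5863 -0.3611  0.0355] enc [ 0.5936 -0.3672] D 51.6 z [0.028  0.0322 0.0564]
22 mean [ 0.5868 -0.362   0.0552] enc [ 0.5834 -0.3631] D 10.4 z [0.052  0.055  0.0592]
((493.6925048828125, -4.129489898681641), (105.98062896728516, 189.54415893554688), 85.88427734375) [ 0.49206055 -0.00384956  0.07433266] [ 0.49282321 -0.00391565  0.07430932]
((493.2507019042969, -3.8794822692871094), (15.939067840576172, 90.62773132324219), 85.93742370605469) [ 0.49373152 -0.00389885  0.10367161] [ 0.49271357 -0.00387861  0.10334303]
bar [ 0.49271357 -0.00387861] 175.77769024391927
[0.49010933 0.1335598  0.20486341]
```

View pics/t2.png

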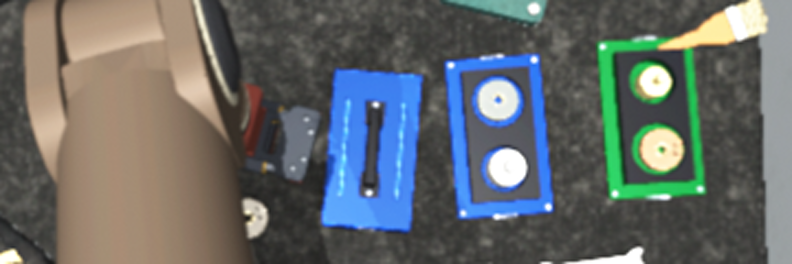

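```bash
python3 -m pendant '[{"claw":0.5,"delta_pos":[0.008,-0.08,0],"twist":[0,0,0.01]},{"claw":0.5,"delta_pos":[0.008,-0.16,0],"twist":[0,0,0.02]},{"claw":0.5,"delta_pos":[0.008,-0.24,0],"twist":[0,0,0.03]},{"claw":0.5,"delta_pos":[0.008,-0.279,0],"twist":[0,0,0.03]},{"claw":0.5,"delta_pos":[0.008,-0.279,0],"twist":[0,0,0.03]},{"claw":0.5,"delta_pos":[0.008,-0.279,-0.08],"twist":[0,0,0.03]},{"claw":0.5,"delta_pos":[0.008,-0.279,-0.14],"twist":[0,0,0.03]},{"claw":0.5,"delta_pos":[0.008,-0.279,-0.14],"twist":[0,0,0.03]},{"claw":0.5,"delta_pos":[0.008,-0.279,-0.14],"twist":[0,0,0.03]},{"claw":0.5,"delta_pos":[0.008,-0.279,-0.14],"twist":[0,0,0.03]}]'
```

```text
clock: 30.35
position: [0.4953, -0.006, 0.1366]
tcp_rot: [0.037, 0.999, 0.0, 0.001]
wrist_force: [0.1, 0.3, 0.1]
opening: 0.044
finger_force: 0.0
```

```bash
python3 -m pendant '[{"claw":0.5,"delta_pos":[-0.002,0,-0.05],"twist":[0,0,0]},{"claw":0.5,"delta_pos":[-0.002,0,-0.09],"twist":[0,0,0]},{"claw":0.5,"delta_pos":[-0.002,0,-0.108],"twist":[0,0,0]},{"claw":0.5,"delta_pos":[-0.002,0,-0.108],"twist":[0,0,0]},{"claw":0.5,"delta_pos":[-0.002,0,-0.108],"twist":[0,0,0]},{"claw":0.1,"delta_pos":[-0.002,0,-0.108],"twist":[0,0,0]},{"claw":0.1,"delta_pos":[-0.002,0,-0.108],"twist":[0,0,0]},{"claw":0.1,"delta_pos":[-0.002,0,-0.108],"twist":[0,0,0]},{"claw":0.1,"delta_pos":[-0.002,0,-0.108],"twist":[0,0,0]},{"claw":0.1,"delta_pos":[-0.002,0,-0.108],"twist":[0,0,0]},{"claw":0.1,"delta_pos":[-0.002,0,-0.108],"twist":[0,0,0]}]' 45
```

```text
clock: 31.45
position: [0.4934, -0.0055, 0.0813]
tcp_rot: [0.036, 0.999, 0.0, 0.0]
wrist_force: [-0.2, 2.0, 1.1]
opening: 0.0159
finger_force: 45.0
```

```bash
python3 -m pendant '[{"claw":0.1,"delta_pos":[0,0,0.02],"twist":[0,0,0]},{"claw":0.1,"delta_pos":[0,0,0.07],"twist":[0,0,0]},{"claw":0.1,"delta_pos":[0,0,0.13],"twist":[0,0,0]},{"claw":0.1,"delta_pos":[0,0,0.19],"twist":[0,0,0]},{"claw":0.1,"delta_pos":[0,0,0.21],"twist":[0,0,0]},{"claw":0.1,"delta_pos":[0,0,0.21],"twist":[0,0,0]},{"claw":0.1,"delta_pos":[0,0,0.21],"twist":[0,0,0]}]'; python3 - <<'E'
from h import *
p=get_image('top');W=cloud(p);np.savez('t3.npz',W=W,I=p['image'])
def rect(W,c,hx,hy,a,b):
    m=(abs(W[...,0]-c[0])<hx)&(abs(W[...,1]-c[1])<hy)&(W[...,2]>a)&(W[...,2]<b)
    n,l,st,_=cv2.connectedComponentsWithStats(m.astype(np.uint8));m=l==1+np.argmax(st[1:,4])
    P=W[m];print(cv2.minAreaRect(P[:,:2].astype(np.float32)*1000),P.mean(0))
rect(W,(.494,-.004),.15,.09,.15,.19)
rect(W,(.52,-.169),.12,.08,.0185,.028)
rect(W,(.52,-.169),.12,.08,.002,.028)
E
```

```text
clock: 32.15
position: [0.4925, -0.0058, 0.1852]
tcp_rot: [0.037, 0.999, -0.0, -0.001]
wrist_force: [0.1, -0.1, -2.5]
opening: 0.0155
finger_force: 45.0Traceback (most recent call last):
  File "<stdin>", line 7, in <module>
  File "<stdin>", line 5, in rect
    return _wrapfunc(a, 'argmax', axis=axis, out=out, **kwds)
    return bound(*args, **kwds)
ValueError: attempt to get argmax of an empty sequence
```

```bash
python3 -m pendant '[{"claw":0.1,"delta_pos":[0.01,-0.03,0],"twist":[0,0,0.003]},{"claw":0.1,"delta_pos":[0.02,-0.09,0],"twist":[0,0,0.008]},{"claw":0.1,"delta_pos":[0.03,-0.15,0],"twist":[0,0,0.013]},{"claw":0.1,"delta_pos":[0.04,-0.21,0],"twist":[0,0,0.018]},{"claw":0.1,"delta_pos":[0.053,-0.27,0],"twist":[0,0,0.0236]},{"claw":0.1,"delta_pos":[0.053,-0.31,0],"twist":[0,0,0.0236]},{"claw":0.1,"delta_pos":[0.053,-0.33,0],"twist":[0,0,0.0236]},{"claw":0.1,"delta_pos":[0.053,-0.33,0],"twist":[0,0,0.0236]},{"claw":0.1,"delta_pos":[0.053,-0.33,0],"twist":[0,0,0.0236]},{"claw":0.1,"delta_pos":[0.053,-0.33,0],"twist":[0,0,0.0236]}]'; python3 - <<'E'
from h import *
f=np.load('top0.npz');W=f['W'];I=f['I'].astype(int)
# foam (dark) footprint, hull incl. pockets
m=(abs(W[...,0]-.52)<.12)&(abs(W[...,1]+.169)<.08)&(I.sum(2)<250)&(W[...,2]>.017)&(W[...,2]<.028)
P=W[m][:,:2];print(cv2.minAreaRect(P.astype(np.float32)*1000))
hsv=cv2.cvtColor(f['I'],cv2.COLOR_RGB2HSV)
m=(abs(W[...,0]-.52)<.14)&(abs(W[...,1]+.169)<.085)&(hsv[...,1]>150)&(hsv[...,2]>80)
P=W[m][:,:2];print(cv2.minAreaRect(P.astype(np.float32)*1000))
p=get_image('scene');save(p,'s3.png')
E
```

```text
clock: 33.2
position: [0.5198, -0.1692, 0.1858]
tcp_rot: [-0.038, 0.999, 0.0, -0.0]
wrist_force: [-0.4, -0.1, -2.9]
opening: 0.0159
finger_force: 45.0
((529.5377807617188, -161.07080078125), (82.8308334350586, 150.87188720703125), 89.5488052368164)
((521.28955078125, -169.8323974609375), (211.17050170898438, 127.0561752319336), 4.790184497833252)
```

View pics/s3.png

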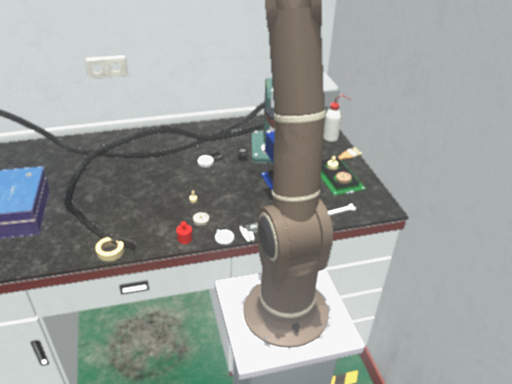

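```bash
python3 -m pendant '[{"claw":0.1,"delta_pos":[0.001,-0.003,-0.04],"twist":[0,0,0]},{"claw":0.1,"delta_pos":[0.001,-0.003,-0.08],"twist":[0,0,0]},{"claw":0.1,"delta_pos":[0.001,-0.003,-0.12],"twist":[0,0,0]},{"claw":0.1,"delta_pos":[0.001,-0.003,-0.148],"twist":[0,0,0]},{"claw":0.1,"delta_pos":[0.001,-0.003,-0.148],"twist":[0,0,0]},{"claw":0.1,"delta_pos":[0.001,-0.003,-0.148],"twist":[0,0,0]},{"claw":0.1,"delta_pos":[0.001,-0.003,-0.148],"twist":[0,0,0]}]'
```

```text
clock: 33.95
position: [0.521, -0.1724, 0.1131]
tcp_rot: [-0.038, 0.999, -0.0, 0.001]
wrist_force: [0.6, 0.2, -1.7]
opening: 0.016
finger_force: 45.0
```

```bash
python3 -m pendant '[{"claw":0.1,"delta_pos":[-0.002,0.003,-0.01],"twist":[0,0,0]},{"claw":0.1,"delta_pos":[-0.002,0.003,-0.02],"twist":[0,0,0]},{"claw":0.1,"delta_pos":[-0.002,0.003,-0.03],"twist":[0,0,0]},{"claw":0.1,"delta_pos":[-0.002,0.003,-0.04],"twist":[0,0,0]},{"claw":0.1,"delta_pos":[-0.002,0.003,-0.047],"twist":[0,0,0]},{"claw":0.1,"delta_pos":[-0.002,0.003,-0.047],"twist":[0,0,0]},{"claw":0.1,"delta_pos":[-0.002,0.003,-0.047],"twist":[0,0,0]}]'
```

```text
clock: 34.65
position: [0.5192, -0.1709, 0.0885]
tcp_rot: [-0.037, 0.999, -0.0, -0.0]
wrist_force: [-0.7, 1.2, -2.9]
opening: 0.0154
finger_force: 45.0
```

```bash
python3 -m pendant '[{"claw":0.1,"delta_pos":[0,0,-0.003],"twist":[0,0,0]},{"claw":0.1,"delta_pos":[0,0,-0.003],"twist":[0,0,0]},{"claw":0.45,"delta_pos":[0,0,-0.002],"twist":[0,0,0]},{"claw":0.45,"delta_pos":[0,0,-0.002],"twist":[0,0,0]},{"claw":0.45,"delta_pos":[0,0,-0.002],"twist":[0,0,0]},{"claw":0.45,"delta_pos":[0,0,-0.002],"twist":[0,0,0]},{"claw":0.45,"delta_pos":[0,0,0.04],"twist":[0,0,0]},{"claw":0.45,"delta_pos":[0,0,0.12],"twist":[0,0,0]},{"claw":0.45,"delta_pos":[0,0,0.22],"twist":[0,0,0]}]'
```

```text
clock: 35.55
position: [0.518, -0.1705, 0.1985]
tcp_rot: [-0.037, 0.999, 0.0, -0.002]
wrist_force: [1.2, -0.2, 0.4]
opening: 0.0395
finger_force: 0.0
```

```bash
python3 -m pendant '[{"claw":0.45,"delta_pos":[-0.1,0.7,0.04],"twist":[0,0,0]},{"claw":0.45,"delta_pos":[-0.1,0.7,0.04],"twist":[0,0,0]},{"claw":0.45,"delta_pos":[-0.1,0.7,0.04],"twist":[0,0,0]},{"claw":0.45,"delta_pos":[-0.1,0.7,0.04],"twist":[0,0,0]},{"claw":0.45,"delta_pos":[-0.1,0.7,0.04],"twist":[0,0,0]},{"claw":0.45,"delta_pos":[-0.1,0.7,0.04],"twist":[0,0,0]},{"claw":0.45,"delta_pos":[-0.1,0.7,0.04],"twist":[0,0,0]},{"claw":0.45,"delta_pos":[-0.1,0.7,0.04],"twist":[0,0,0]},{"claw":0.45,"delta_pos":[-0.1,0.7,0.04],"twist":[0,0,0]},{"claw":0.45,"delta_pos":[-0.1,0.7,0.04],"twist":[0,0,0]}]'; python3 - <<'E'
from h import *
p=get_image('top');W=cloud(p)
m=(abs(W[...,0]-.52)<.13)&(abs(W[...,1]+.169)<.09)
for a,b in((.06,.092),(.095,.13)):
    P=W[m&(W[...,2]>a)&(W[...,2]<b)];A=np.c_[P[:,:2]-P[:,:2].mean(0),np.ones(len(P))]
    print(cv2.minAreaRect(P[:,:2].astype(np.float32)*1000),np.median(P[:,2]),'plane',np.linalg.lstsq(A,P[:,2],rcond=None)[0])
disc(W,.5029,-.3704,.035,.026,.04)
disc(W,.5911,-.3645,.029,.045,.09)
cv2.imwrite('pics/t4.png',cv2.resize(p['image'][110:260,90:450,::-1],None,fx=2.2,fy=2.2,interpolation=cv2.INTER_CUBIC))
E
```

```text
clock: 36.55
position: [0.4695, 0.1777, 0.2185]
tcp_rot: [-0.037, 0.999, -0.0, -0.0]
wrist_force: [-0.2, -0.8, 0.3]
opening: 0.0398
finger_force: 0.0
((519.7252807617188, -169.30899047851562), (189.88290405273438, 106.48438262939453), 4.2365803718566895) 0.08008238621277097 plane [-0.00030131 -0.01034183  0.0798943 ]
((519.628173828125, -169.41171264648438), (91.91280364990234, 17.018749237060547), 4.314708232879639) 0.10929577342425317 plane [ 0.01243995 -0.12545569  0.10884135]
253 mean [ 0.501  -0.37    0.0295] enc [ 0.506  -0.3695] D 60.8 z [0.0266 0.0295 0.0326]
22 mean [ 0.5869 -0.3621  0.055 ] enc [ 0.5856 -0.362 ] D 10.3 z [0.051  0.0548 0.0579]
```

View pics/t4.png

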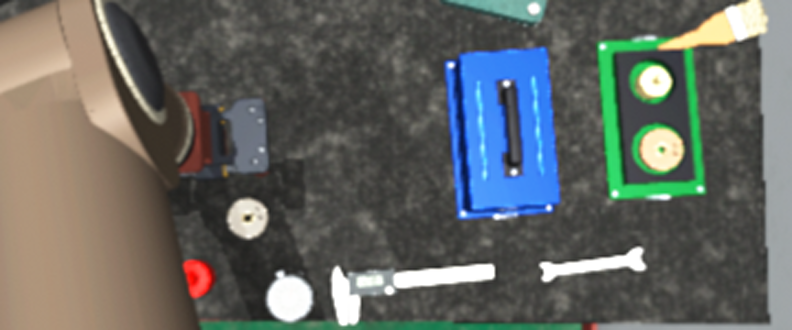

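The cover is level. Its top is 5.8 mm higher than when it stood on the table, where a seated cover would be 6 mm higher, and it is centred on the case at (0.5197, -0.1693), yaw 4.2°. The picture shows both items seated in the green case.

```bash
python3 -c "
from rig import sign_off;print(sign_off())"
```

```text
the job is handed in; nothing more can be done
None
```

Both kits are made up, the blue cover is seated on the blue case, and the job was handed in at about 37 s; the judged result was not shown.

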